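# Clip the bench weight into the snap hook and lock it

### The arm

A 7-joint arm with a two-finger parallel gripper is mounted at the origin on a cart in front of the work surface, level with it; the furniture and walls round the work are solid. World frame = base frame: x ahead of the robot, y to its left, z up, the work surface at z = 0. Lengths are in m, angles in rad, forces in N, time in s.
With the tool pointing down it reaches from about 0.425 to 0.875 m from the base axis. Payload 9.9 kg.
Tool frame: the origin (TCP) lies on the front face of the gripper's body, between the roots of the fingers; the fingertips stand 73 mm ahead of it and the grasp point (between the pads) lies 54 mm ahead of it; y points along the fingers, x is the direction in which the jaws open and shut, and the axes are right-handed (so a half turn about y gives the same grasp; the last joint's range is limited). The gripper opens to 85 mm and grips with 20 to 120 N. Pads are 22 mm wide; open, the fingers measure 114 mm over their backs; the gripper's body (76 mm by 85 mm) begins 54 mm behind the grasp point. The pads swing forward as they close: fully open they stand 13 mm farther back than shut.
Start: joints at [-1.349, 0.576, 0.025, 1.437, -0.015, 1.129, -0.057], TCP at [0.203, 0.644, 0.304] pointing down, gripper open.
Joint ranges: [-2.76, 2.76], [-0.34, 2.15], [-1.52, 1.57], [0.19, 2.46], [-1.09, 4.23], [0.17, 1.99], [-2.82, 2.82]. Speed limits (rad/s): [2.22, 2.22, 3.01, 3.01, 3.14, 3.14, 3.14].

### API

Orientations are given as a unit quaternion [x, y, z, w].
In Python, from rig import manip gives the robot as it stands.
- The arm moves only by the tool apply_moves, never from a script. Its argument "targets" is a list of rows, each a list of 3 entries, a list of its own where there are three numbers: the opening, from 0 (shut) to 1 (fully open), then the shift along the tool's x, y, z in cm, then the turn about the tool's y in degrees. In form: [[fingers, [tx, ty, tz], twist], ...]. A call has 1 to 5 rows; each row is the pose to reach, as a shift and turn from the pose commanded when the call began, along the tool's axes at that moment; what a row does not reach only later rows make up. A row lasts 1/12 s, in which the tool goes at most 41.7 mm and 7.16 degrees, less where a joint would pass 70% of its speed; a pose out of reach is approached as far as the arm can. A call with a gripper value outside its range is refused whole. The fingers move at their own pace and stop on an object; the grip force is fixed at half the most. Time passes only in rows, so rows that repeat a pose let the fingers close. It gives the time, the measured TCP pose, the force and the opening at its end, in the units of the state.
- manip.observe(): the state, without advancing time (a new reading comes with each control period).
- manip.get_image(name): name is "scene" or "top" or "wrist"; returns the picture (480x640x3 uint8, blue, green, red); there is no depth.
- manip.camera_model(name): a dict with "K" (3x3 intrinsics, pixels), "dist_coeffs" ([k1, k2, p1, p2, k3] as OpenCV has them; the pictures are not rectified), "camera_from_world" (4x4, takes a point from world to camera coordinates); the wrist camera has in their place "mount" (4x4, takes a point from camera to tool coordinates, whose origin is the TCP and whose axes are the tool frame's). Camera axes: x right, y up, looking along -z (the intrinsics and any distortion apply to the point x, -y, -z); pixel columns grow to the right and rows downward; lengths in m; the calibration is good to about 2 mm. A picture is of the moment at which its call begins: read the wrist's pose just before it. camera_model takes no time and is no camera call.
- manip.job_done(): hands the job in, once; it reports no verdict.
The state is a dict: "clock": time; "joint_pos": joint angles; "qvel": joint speeds; "joint_efforts": joint torques, N m; "ee_pos": TCP position; "tool_rot": TCP orientation; "force": force on the tool from outside, world axes, zero at the start; "ft_torque": the same for the moment, N m; "gripper_width": finger opening in m.
Only numpy, scipy, OpenCV 4.12 (cv2) and the standard library are available. Lean on these libraries where they do the work, as an engineer would, in place of code of your own. Each camera call takes 0.05 s, during which the arm holds its last target.

### The job

Secure the bench weight on its stowage bracket: lift it by its ring handle, push one leg of the handle in past the snap hook's sprung gate so that the gate snaps shut behind it, and stand the weight upright on the bracket's base plate. Then turn the lock collar's thumb wing all the way to its locked mark, in line with the gate. Do not knock over the oil can.

Things in the scene. Friction and masses are not known exactly. Their poses are not given: they have to be found in the camera images.
- weight_grip (a point): Centre of the flat-sided top bar of the bench weight's ring handle: x along the bar (46 mm, in the ring's plane), y square to the ring (12 mm wide), z up (12 mm high), 130 mm above the weight's underside. Loose steel weight, 0.48 to 0.78 kg, 136 mm high: round foot 54 mm across, 40 mm high, and over it an upright rigid ring, a rounded rectangle of 10 mm round bar.
- leg_a (a point): Centre of the ring's upright leg on its +x side, 34 mm from the weight's axis, 85 mm above the underside; 10 mm round bar, axes as weight_grip. The ring's opening is 58 mm wide between the legs and reaches from 50 to 124 mm above the underside. Either leg may go into the hook.
- leg_b (a point): The same point on the other leg, on the -x side.
- bracket: Fixed stowage bracket. Origin on the worktop under the closed gate's line; z up, x from the hook's open front to the bracket's upright, y to the left of that. Base plate 6 mm thick, x -60 to 60, y -85 to 75 mm, where the weight stands. On it a snap hook of 10 mm bar lying level, bar centres 85 mm up; upright plate below the hook's spine at x = 45 to 55 mm. All but the collar is below 94 mm.
- hook_in (a point): Point inside the bow of the hook (bracket x 22, y 34, z 85 mm), axes as bracket. The loop: spine along y at x = 45 mm, round bow at the +y end (bar centre to y = 56 mm), nose coming back along x = 0. Free depth behind gate and nose: bracket x 5 to 40 mm. A leg near this point is in the bow; the nose then goes through the ring and the weight's foot stands below the hook.
- nose_end (a point): Centre of the nose's rounded end (bracket x 0, y 18, z 85 mm; 5 mm radius), axes as bracket. To pass: a leg pushed in +x on the gate at bracket y about -3 mm until its centre is at x about 19 mm, then moved +y to about 35 mm, slips off the gate's end into the bow and the gate springs back.
- gate_end (a point): Centre of the free end of the gate bar, 68 mm from its pin (9 mm round bar); shut, it lies at bracket x 0, y 6, z 85 mm, just short of the nose's end.
- gate (a joint): Snap hook's gate, hinged on an upright pin at bracket x = 0, y = -62 mm. 0 = shut, grows as it swings inward (to bracket +x), stop at 0.6 rad. A spring shuts it: under 1 N at its end to start, about 2 N at 0.45 rad.
- lock_collar (a joint): Lock collar turning on the gate's pin, with a thumb wing on top. 0 = unlocked (small dot on the flange), 1.4 rad = locked mark (bar on the flange), at a stop, where the wing lies in line with the closed gate (along the bracket's y). Grows clockwise seen from above; stays where it is left (friction 0.04 N m). Starts at 0 to 0.3.
- collar_grip (a point): On the collar's axis, 117.5 mm above the worktop, at the height to pinch its thumb wing. The wing is an upright plate 42 mm long along this point's x (+x is the pointer end), 10 mm thick along y, from 102 to 130 mm above the worktop; below it the collar disc, 31 mm across, on a fixed flange 54 mm across. Turns with the collar.
- oil_can: Thumb oil can standing upright near the vice, 68 mm across, 118 mm high, origin at the centre of its underside, z up. A bystander: do not knock it over.
Not all that is in view belongs to the job. What is shaped like the part that bears weight_grip but pink is not meant.

How it is judged:
On the way, in this order (a step that is already met when the one before it is completed fails the run):
1. a leg of the weight's handle is inside the snap hook and the gate has shut behind it (((x of leg_a in the frame of bracket between 0.007 and 0.042 m and y of leg_a in the frame of bracket between -0.05 and 0.058 m and z of leg_a in the frame of bracket below 0.125 m) or (x of leg_b in the frame of bracket between 0.007 and 0.042 m and y of leg_b in the frame of bracket between -0.05 and 0.058 m and z of leg_b in the frame of bracket below 0.125 m)) and value of joint gate below 0.06 rad), for 0.2 s.
2. the lock collar is turned to its locked mark with the weight still clipped (all of step 1 and value of joint lock_collar above 1.22 rad), for 0.2 s.
At the end, for the whole second after the job is handed in: One leg of the handle is inside the loop of the snap hook, the gate is shut (within 0.06 rad), the weight stands upright (within 0.1 rad) on the base plate (its grip bar's height within 5 mm of 136 mm), and the lock collar is at its locked mark (1.22 rad or more of 1.4) (all of step 2 and angle between weight_grip's own z axis and vertical below 0.1 rad and height (world z) of weight_grip between 0.131 and 0.141 m); the robot touches nothing.
It fails at once if the oil can is knocked over (angle between oil_can's own z axis and vertical above 0.6 rad).
It also fails if it takes over 53 s, if anything falls off the work surface, if the arm or the gripper's body presses on something with over 40 N, if the wrist force passes 120 N, or if a joint passes its speed limit or range.

## Working session

There is one attempt and no reset: what is moved stays moved. The work goes in short steps, Python scripts to look and compute and a tool call to move; the robot and the scene stay as the last step left them, time stands still between calls to the robot, and variables do not carry over. Pictures are saved under pics/ and viewed, and the job is handed in when it is done.

Besides the shell and the picture viewer there is one more tool, called as a command line: name --argument value ..., lists and objects as JSON in quotes. apply_moves: Moves the arm, as the interface text tells. Its arguments: {"type":"object","properties":{"targets":{"type":"array"}},"required":["targets"]}

```bash
mkdir -p pics; ls
python3 - <<'E'
from rig import manip
import cv2
s=manip.observe()
for k in s: print(k,s[k])
for n in ["scene","top","wrist"]:
    cv2.imwrite(f"pics/{n}0.png",manip.get_image(n))
    print(n,manip.camera_model(n))
E
```

```text
pics
clock 0.0
joint_pos [-1.34880417  0.57649418  0.02484925  1.43788396 -0.01500786  1.1290023
 -0.05650797]
qvel [ 0.00096418 -0.00090348  0.00109124 -0.00012138  0.00012042 -0.00173774
 -0.00071199]
joint_efforts [ 5.38177716e-06 -7.65765452e+01  2.25032285e+00 -2.85958368e+01
  1.52866269e-02  1.28608098e-02  1.44135737e-05]
ee_pos [0.20309895 0.64338024 0.30307666]
tool_rot [ 0.57067046  0.41758147 -0.41846205 -0.56995654]
force [ 0.60252684 -0.51833203 -0.34805382]
ft_torque [0.02205059 0.02043528 0.04981224]
gripper_width 0.08564798186369701
scene {'K': array([[556.88845749,   0.        , 316.68948806],
       [  0.        , 556.88845749, 246.98683279],
       [  0.        ,   0.        ,   1.        ]]), 'dist_coeffs': array([-0.1706648,  0.       ,  0.       ,  0.       ,  0.       ]), 'camera_from_world': array([[ 0.87732657, -0.47970658, -0.01340456, -0.50978976],
       [ 0.34486481,  0.61080079,  0.71273463, -0.19887373],
       [-0.33371598, -0.6299238 ,  0.70130568, -0.81086935],
       [ 0.        ,  0.        ,  0.        ,  1.        ]])}
top {'K': array([[482.7394
[... 401 characters left out ...]
15,  0.97520689, -0.85872675],
       [ 0.        ,  0.        ,  0.        ,  1.        ]])}
wrist {'K': array([[431.2452143 ,   0.        , 325.06453799],
       [  0.        , 431.2452143 , 239.02397653],
       [  0.        ,   0.        ,   1.        ]]), 'dist_coeffs': array([-0.09044689,  0.        ,  0.        ,  0.        ,  0.        ]), 'mount': array([[ 9.99999660e-01, -8.20880426e-04,  7.77391787e-05,
         9.09405537e-04],
       [ 3.21084472e-04,  3.00830981e-01, -9.53677418e-01,
        -7.01741744e-02],
       [ 7.59468772e-04,  9.53677119e-01,  3.00831142e-01,
         7.78392173e-02],
       [ 0.00000000e+00,  0.00000000e+00,  0.00000000e+00,
         1.00000000e+00]])}
```

View pics/scene0.png

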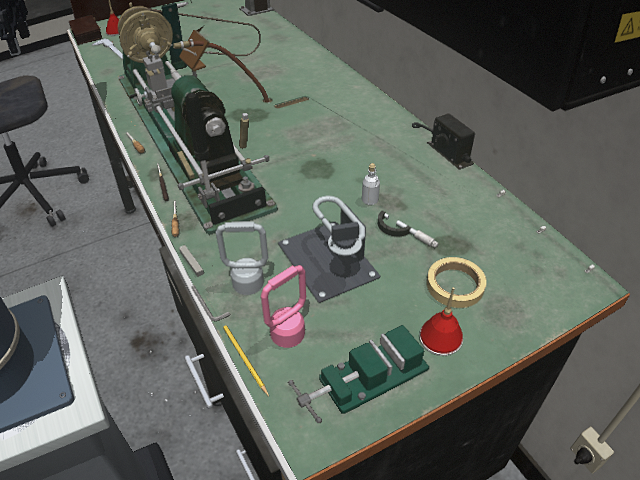

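View pics/top0.png

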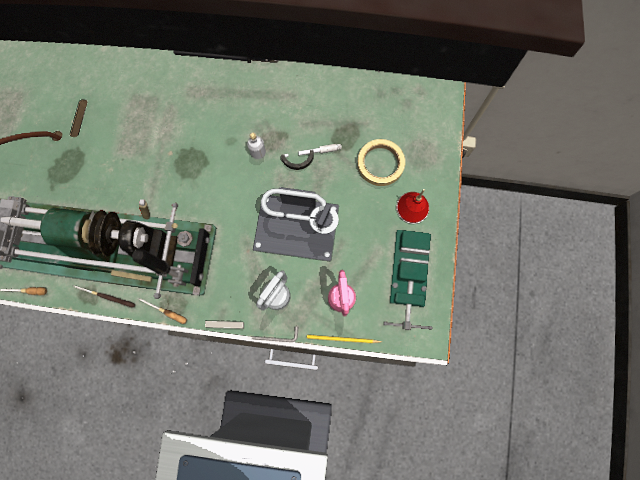

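View pics/wrist0.png

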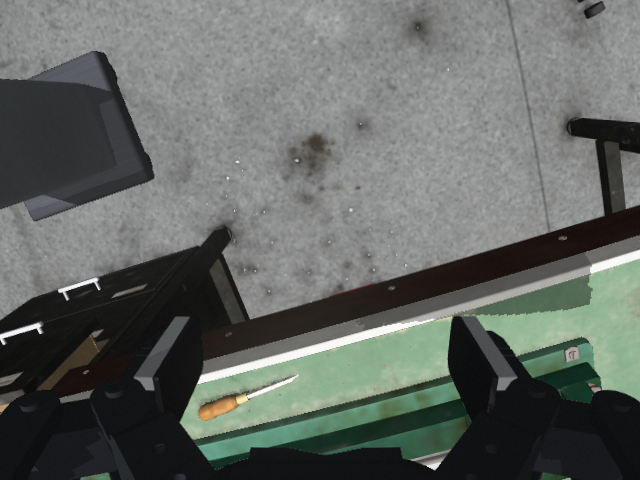

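```bash
cat > h.py <<'E'
import numpy as np, cv2
from rig import manip
from scipy.spatial.transform import Rotation as R
def cam(n,st=None):
    m=manip.camera_model(n)
    if n!="wrist": T=np.array(m["camera_from_world"])
    else:
        W=np.eye(4);W[:3,:3]=R.from_quat(st["tool_rot"]).as_matrix();W[:3,3]=st["ee_pos"]
        T=np.linalg.inv(W@np.array(m["mount"]))
    return np.array(m["K"]),np.array(m["dist_coeffs"]),T
def ray(c,px):
    K,d,T=c
    u=cv2.undistortPoints(np.array([[px]],float),K,d)[0,0]
    v=T[:3,:3].T@np.array([u[0],-u[1],-1.])
    o=-T[:3,:3].T@T[:3,3]
    return o,v/np.linalg.norm(v)
def onz(c,px,z):
    o,v=ray(c,px);return o+v*(z-o[2])/v[2]
def proj(c,P):
    K,d,T=c
    P=np.atleast_2d(P);q=P@T[:3,:3].T+T[:3,3];q=q*[1,-1,-1]
    return cv2.projectPoints(q,np.zeros(3),np.zeros(3),K,d)[0][:,0]
def tri(*rs):
    A=np.zeros((3,3));b=np.zeros(3)
    for o,v in rs:
        M=np.eye(3)-np.outer(v,v);A+=M;b+=M@o
    p=np.linalg.solve(A,b)
    return p,[np.linalg.norm((np.eye(3)-np.outer(v,v))@(p-o)) for o,v in rs]
E
python3 - <<'E'
import cv2
a=cv2.imread("pics/top0.png")[180:320,230:370];b=cv2.imread("pics/scene0.png")[180:350,205:390]
cv2.imwrite("pics/topc.png",cv2.resize(a,None,fx=4.2,fy=4.2,interpolation=cv2.INTER_CUBIC))
cv2.imwrite("pics/scenec.png",cv2.resize(b,None,fx=3.5,fy=3.5,interpolation=cv2.INTER_CUBIC))
E
```

```text
(no output)
```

View pics/topc.png

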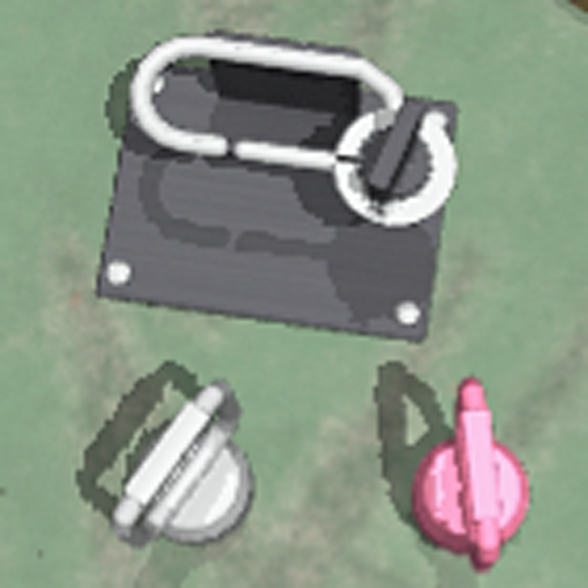

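View pics/scenec.png

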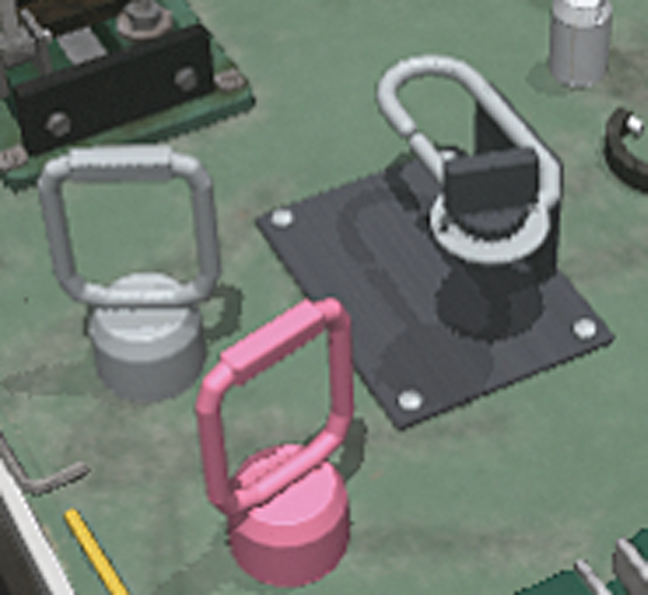

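```bash
cat > m1.py <<'E'
from h import *
t=cam("top");s=cam("scene")
tp=lambda x,y:(x/4.2+230-.4,y/4.2+180-.4)
sp=lambda x,y:(x/3.5+205-.4,y/3.5+180-.4)
P={}
for n,p,q in [("FL",(98,295),None),("FR",(425,340),(403,428)),("BR",(456,102),(612,338)),]:
    P[n]=onz(t,tp(*p),.006); print(n,P[n].round(4), onz(s,sp(*q),.006).round(4) if q else "")
print("FL scene",onz(s,sp(257,220),.006))
d=P["FL"]-P["FR"];print("len",np.linalg.norm(d),"yaw of y",np.degrees(np.arctan2(d[1],d[0])))
d=P["BR"]-P["FR"];print("len",np.linalg.norm(d),"yaw of x",np.degrees(np.arctan2(d[1],d[0])))
print("gap t",onz(t,tp(232,149),.088).round(4),"s",onz(s,sp(411,137),.088).round(4))
print("wing ends t",onz(t,tp(412,110),.130).round(4),onz(t,tp(382,188),.130).round(4))
for n,p in [("bar a",(208,400)),("bar b",(128,488)),("bar c",(168,444))]: print(n,onz(t,tp(*p),.136).round(4))
print("bar scene",onz(s,sp(70,156),.136).round(4),onz(s,sp(172,153),.136).round(4))
E
python3 m1.py
```

```text
FL [0.5217 0.0358 0.006 ] 
FR [ 0.5194 -0.1221  0.006 ] [ 0.5205 -0.1214  0.006 ]
BR [ 0.6386 -0.123   0.006 ] [ 0.6361 -0.1216  0.006 ]
FL scene [0.52199492 0.03725536 0.006     ]
len 0.15799533095276505 yaw of y 89.18457436162402
len 0.11920676263081519 yaw of x -0.4118159195895158
gap t [ 0.5793 -0.0271  0.088 ] s [ 0.578  -0.0266  0.088 ]
wing ends t [ 0.5944 -0.1053  0.13  ] [ 0.5588 -0.097   0.13  ]
bar a [ 0.4598 -0.0378  0.136 ]
bar b [ 0.4201 -0.0107  0.136 ]
bar c [ 0.4398 -0.0242  0.136 ]
bar scene [ 0.4165 -0.0111  0.136 ] [ 0.4564 -0.0316  0.136 ]
```

```bash
cat >> h.py <<'E'
def st():
    s=manip.observe();M=R.from_quat(s["tool_rot"]).as_matrix()
    print("t",round(s["clock"],2),"tcp",np.round(s["ee_pos"],4),"F",np.round(s["force"],1),"w",round(s["gripper_width"],4),"yawx",round(np.degrees(np.arctan2(M[1,0],M[0,0])),2),"tilt",np.round(M[:,1],3),"q",np.round(s["joint_pos"],2))
    return s,M
def go(p,yaw=None):
    s,M=st();d=np.array(p)-s["ee_pos"];print("shift cm",np.round(M.T@d*100,2))
    if yaw is not None:
        a=np.degrees(np.arctan2(M[1,0],M[0,0]));print("twist (tool y down => world yaw change * -1)",round(-((yaw-a+180)%360-180),2))
E
python3 -c "
from h import *
s,M=st();print(M.round(3))
go([.47,.35,.33],59);go([.44,-.02,.30],59);go([.44,-.02,.30],-121)"
```

```text
t 0.15 tcp [0.2031 0.6435 0.3033] F [ 0.8  0.3 -0.3] w 0.0856 yawx 72.48 tilt [-0.    -0.001 -1.   ] q [-1.35  0.58  0.02  1.44 -0.01  1.13 -0.06]
[[ 0.301 -0.    -0.954]
 [ 0.954 -0.001  0.301]
 [-0.001 -1.    -0.   ]]
t 0.15 tcp [0.2031 0.6435 0.3033] F [ 0.8  0.3 -0.3] w 0.0856 yawx 72.48 tilt [-0.    -0.001 -1.   ] q [-1.35  0.58  0.02  1.44 -0.01  1.13 -0.06]
shift cm [-19.95  -2.65 -34.28]
twist (tool y down => world yaw change * -1) 13.48
t 0.15 tcp [0.2031 0.6435 0.3033] F [ 0.8  0.3 -0.3] w 0.0856 yawx 72.48 tilt [-0.    -0.001 -1.   ] q [-1.35  0.58  0.02  1.44 -0.01  1.13 -0.06]
shift cm [-56.14   0.4  -42.56]
twist (tool y down => world yaw change * -1) 13.48
t 0.15 tcp [0.2031 0.6435 0.3033] F [ 0.8  0.3 -0.3] w 0.0856 yawx 72.48 tilt [-0.    -0.001 -1.   ] q [-1.35  0.58  0.02  1.44 -0.01  1.13 -0.06]
shift cm [-56.14   0.4  -42.56]
twist (tool y down => world yaw change * -1) -166.52
```

apply_moves --targets '[[1,[-20,-3,-34],14],[1,[-20,-3,-34],14],[1,[-20,-3,-34],14],[1,[-20,-3,-34],14],[1,[-20,-3,-34],14]]'

```text
clock: 0.57
ee_pos: [0.3431, 0.4877, 0.3196]
tool_rot: [0.617, 0.345, -0.346, -0.617]
force: [1.1, 1.1, 0.6]
gripper_width: 0.0853
```

```bash
python3 -c "
from h import *
go([.47,.30,.33],59)
go([.44,-.02,.30],59)"
```

```text
t 0.57 tcp [0.3431 0.4877 0.3196] F [1.1 1.1 0.6] w 0.0853 yawx 58.5 tilt [-0. -0. -1.] q [-1.11  0.45  0.11  1.63 -0.05  1.06  0.04]
shift cm [ -9.37  -1.03 -20.63]
twist (tool y down => world yaw change * -1) -0.5
t 0.57 tcp [0.3431 0.4877 0.3196] F [1.1 1.1 0.6] w 0.0853 yawx 58.5 tilt [-0. -0. -1.] q [-1.11  0.45  0.11  1.63 -0.05  1.06  0.04]
shift cm [-38.22   1.99 -34.79]
twist (tool y down => world yaw change * -1) -0.5
```

apply_moves --targets '[[1,[-9,-1,-20],0],[1,[-9,-1,-20],0],[1,[-9,-1,-20],0],[1,[-9,-1,-20],0],[1,[-38,2,-35],0]]'

```text
clock: 0.98
ee_pos: [0.4404, 0.3087, 0.3247]
tool_rot: [0.618, 0.346, -0.343, -0.617]
force: [0.3, -0.2, -0.2]
gripper_width: 0.0854
```

apply_moves --targets '[[1,[-26,1,-14],0],[1,[-26,1,-14],0],[1,[-26,1,-14],0],[1,[-26,1,-14],0],[1,[-26,1,-14],0]]'

```text
clock: 1.4
ee_pos: [0.4322, 0.1175, 0.3216]
tool_rot: [-0.611, -0.361, 0.337, 0.619]
force: [11.7, 25.3, 2.5]
gripper_width: 0.0856
```

```bash
python3 -c "
from h import *
go([.44,-.02,.30],59)"
```

```text
t 1.4 tcp [0.4322 0.1175 0.3216] F [11.7 25.3  2.5] w 0.0856 yawx 59.11 tilt [ 0.023  0.028 -0.999] q [-0.52  0.21  0.2   2.   -0.08  0.9   0.75]
shift cm [-11.47   1.8   -7.72]
twist (tool y down => world yaw change * -1) 0.11
```

```bash
python3 -c "
from h import *
s,M=st()
for n in ['scene','wrist']: cv2.imwrite('pics/%s1.png'%n,manip.get_image(n))
st()"
```

```text
t 1.4 tcp [0.4322 0.1175 0.3216] F [11.7 25.3  2.5] w 0.0856 yawx 59.11 tilt [ 0.023  0.028 -0.999] q [-0.52  0.21  0.2   2.   -0.08  0.9   0.75]
t 1.5 tcp [0.4263 0.101  0.3188] F [-0.6 -1.7 -0. ] w 0.0852 yawx 58.37 tilt [ 0.006  0.004 -1.   ] q [-0.51  0.21  0.22  2.01 -0.06  0.92  0.75]
```

View pics/scene1.png

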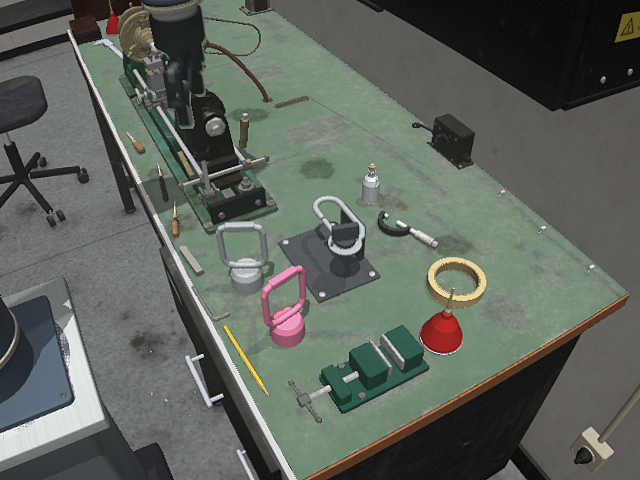

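View pics/wrist1.png

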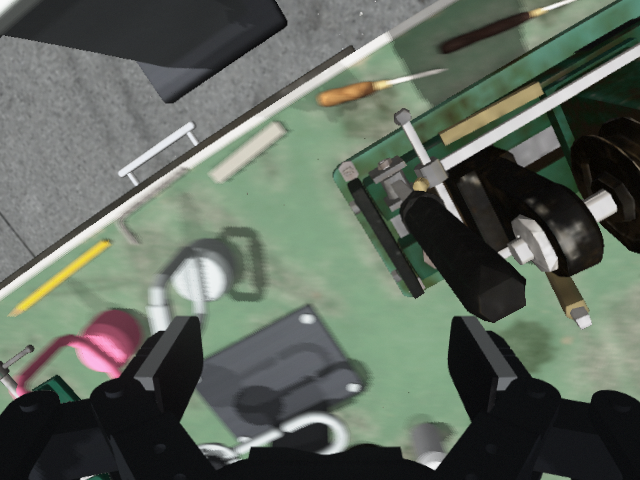

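```bash
python3 -c "
from h import *
go([.438,-.0225,.30],59)"
```

```text
t 1.5 tcp [0.4263 0.101  0.3188] F [-0.6 -1.7 -0. ] w 0.0852 yawx 58.37 tilt [ 0.006  0.004 -1.   ] q [-0.51  0.21  0.22  2.01 -0.06  0.92  0.75]
shift cm [-9.91  1.84 -7.47]
twist (tool y down => world yaw change * -1) -0.63
```

apply_moves --targets '[[1,[-10,2,-7.5],0],[1,[-10,2,-7.5],0],[1,[-10,2,-7.5],0],[1,[-10,2,-7.5],0],[1,[-10,2,-7.5],0]]'

```text
clock: 1.92
ee_pos: [0.4361, -0.0245, 0.2967]
tool_rot: [0.618, 0.343, -0.344, -0.618]
force: [0.5, 0.6, -1.0]
gripper_width: 0.0855
```

```bash
python3 -c "
from h import *
s,M=st()
cv2.imwrite('pics/wrist2.png',manip.get_image('wrist'))
s2,M=st()
c=cam('wrist',s)
for p in [[.438,-.0225,.136]]: print(proj(c,p))
np.save('s2.npy',np.r_[s['ee_pos'],s['tool_rot']])"
```

```text
t 1.92 tcp [ 0.4361 -0.0245  0.2967] F [ 0.5  0.6 -1. ] w 0.0855 yawx 58.17 tilt [-0.002 -0.001 -1.   ] q [-0.28  0.24  0.28  2.05 -0.09  0.87  1.07]
t 1.97 tcp [ 0.4363 -0.0226  0.2969] F [ 0.3  0.4 -0. ] w 0.0853 yawx 58.34 tilt [-0.001 -0.    -1.   ] q [-0.28  0.24  0.28  2.05 -0.09  0.87  1.07]
[[329.13128078 248.94238154]]
```

View pics/wrist2.png

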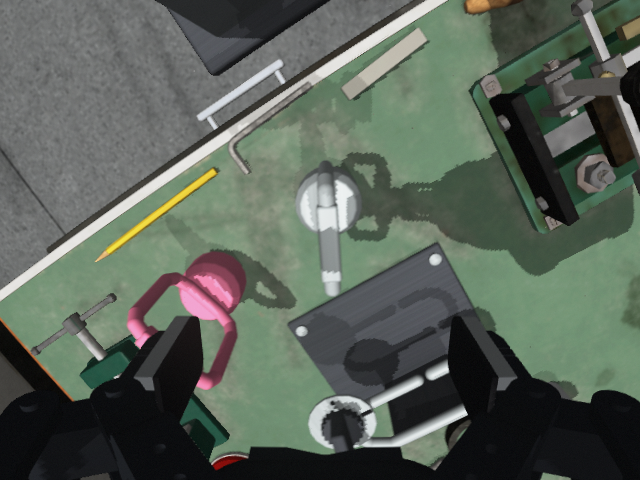

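```bash
python3 -c "
import cv2
a=cv2.imread('pics/wrist2.png')[150:310,270:390]
cv2.imwrite('pics/w2c.png',cv2.resize(a,None,fx=3.75,fy=3.75,interpolation=cv2.INTER_CUBIC))
a=cv2.imread('pics/wrist2.png')[235:465,280:480]
cv2.imwrite('pics/w2d.png',cv2.resize(a,None,fx=2.6,fy=2.6,interpolation=cv2.INTER_CUBIC))"
```

```text
(no output)
```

View pics/w2c.png

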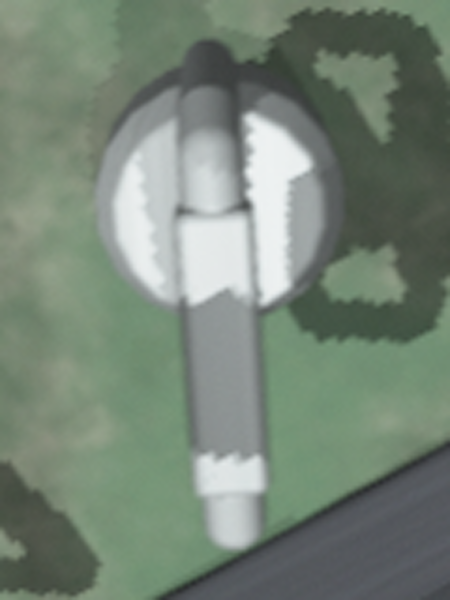

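View pics/w2d.png

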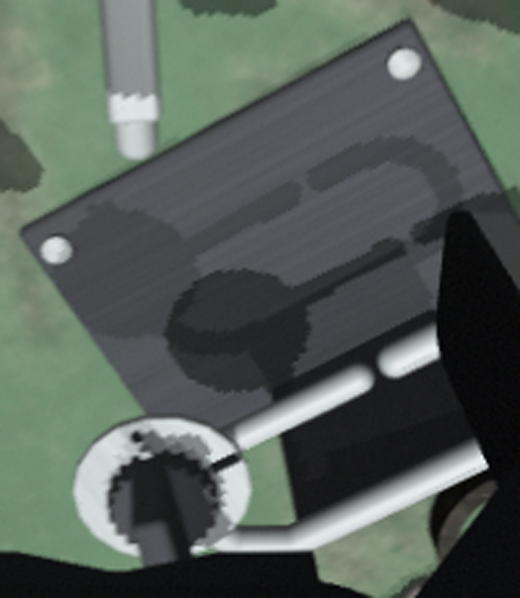

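```bash
python3 -c "
from h import *
a=np.load('s2.npy');s={'ee_pos':a[:3],'tool_rot':a[3:]}
c=cam('wrist',s)
f=lambda x,y:(x/3.75+270-.4,y/3.75+150-.4)
g=lambda x,y:(x/2.6+280-.4,y/2.6+235-.4)
A=onz(c,f(213,213),.136);B=onz(c,f(231,494),.136)
print(A,B,(A+B)/2,np.linalg.norm(A-B),np.degrees(np.arctan2(*(B-A)[[1,0]])))
FR=onz(c,g(20,232),.006);FL=onz(c,g(410,20),.006);print('FR',FR,'FL',FL,np.degrees(np.arctan2(*(FL-FR)[[1,0]])))
print('gap',onz(c,g(376,370),.087))
print('gate dir',(l:=onz(c,g(245,440),.0895)),(m:=onz(c,g(350,388),.0895)),np.degrees(np.arctan2(*(m-l)[[1,0]])))
"
```

```text
[ 0.41622947 -0.01085129  0.136     ] [ 0.45552193 -0.03187985  0.136     ] [ 0.4358757  -0.02136557  0.136     ] 0.0445656574117934 -28.15481665549938
FR [ 0.51875636 -0.11732906  0.006     ] FL [0.52123441 0.03967693 0.006     ] 89.0957682836773
gap [ 0.57937001 -0.02329124  0.087     ]
gate dir [ 0.57865742 -0.06776961  0.0895    ] [ 0.57897574 -0.03233579  0.0895    ] 89.48529759531095
```

```bash
python3 -c "
from h import *
s,M=st()
im=manip.get_image('wrist');cv2.imwrite('pics/wrist3.png',im)
st()
c=cam('wrist',s)
np.save('s3.npy',np.r_[s['ee_pos'],s['tool_rot']])
a=im[150:310,270:390]
cv2.imwrite('pics/w3c.png',cv2.resize(a,None,fx=3.75,fy=3.75,interpolation=cv2.INTER_CUBIC))
a=im[235:465,280:480]
cv2.imwrite('pics/w3d.png',cv2.resize(a,None,fx=2.6,fy=2.6,interpolation=cv2.INTER_CUBIC))
"
```

```text
t 1.97 tcp [ 0.4363 -0.0226  0.2969] F [ 0.3  0.4 -0. ] w 0.0853 yawx 58.34 tilt [-0.001 -0.    -1.   ] q [-0.28  0.24  0.28  2.05 -0.09  0.87  1.07]
t 2.02 tcp [ 0.4365 -0.0215  0.297 ] F [-0.7  0.6  0. ] w 0.0855 yawx 58.48 tilt [-0.001  0.    -1.   ] q [-0.28  0.24  0.28  2.05 -0.09  0.87  1.07]
```

View pics/w3d.png

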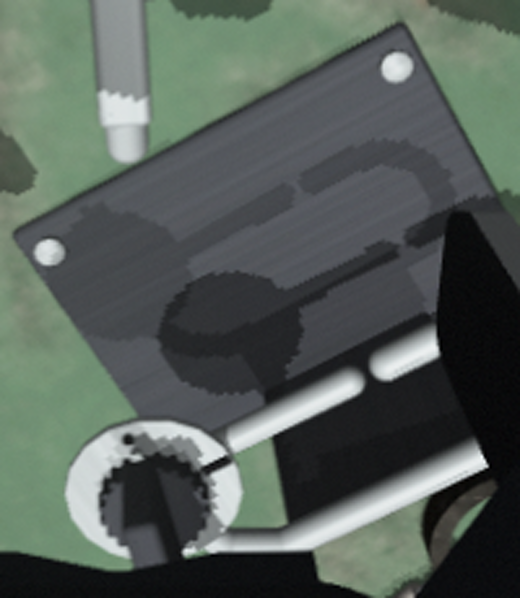

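View pics/w3c.png

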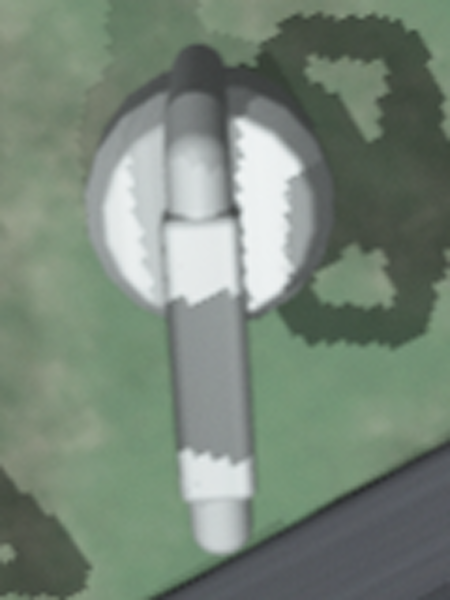

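```bash
cat > m3.py <<'E'
from h import *
a=np.load('s3.npy');s={'ee_pos':a[:3],'tool_rot':a[3:]}
c=cam('wrist',s)
f=lambda x,y:(x/3.75+270-.4,y/3.75+150-.4)
g=lambda x,y:(x/2.6+280-.4,y/2.6+235-.4)
A=onz(c,f(200,217),.136);B=onz(c,f(218,498),.136)
print(A,B,(A+B)/2,np.linalg.norm(A-B),np.degrees(np.arctan2(*(B-A)[[1,0]])))
FR=onz(c,g(13,232),.006);FL=onz(c,g(402,23),.006);print('FR',FR,'FL',FL,np.degrees(np.arctan2(*(FL-FR)[[1,0]])))
print('gap',onz(c,g(368,372),.087))
print('flange',onz(c,g(154,490),.09), 'wing',onz(c,g(143,530),.13))
o=-c[2][:3,:3].T@c[2][:3,3];print(o)
E
python3 m3.py
```

```text
[ 0.41599794 -0.01084608  0.136     ] [ 0.45538695 -0.03189805  0.136     ] [ 0.43569244 -0.02137206  0.136     ] 0.0446618292038165 -28.122859324325972
FR [ 0.51807541 -0.11715826  0.006     ] FL [0.52096683 0.03924188 0.006     ] 88.94087389757739
gap [ 0.57915521 -0.02316502  0.087     ]
flange [ 0.58051069 -0.09797306  0.09      ] wing [ 0.56012063 -0.09046247  0.13      ]
[0.37033001 0.01895937 0.36710629]
```

```bash
python3 -c "
from h import *
go([.4365,-.0217,.184],61.9)"
```

```text
t 2.02 tcp [ 0.4365 -0.0215  0.297 ] F [-0.7  0.6  0. ] w 0.0855 yawx 58.48 tilt [-0.001  0.    -1.   ] q [-0.28  0.24  0.28  2.05 -0.09  0.87  1.07]
shift cm [-1.00e-02  1.13e+01 -2.00e-02]
twist (tool y down => world yaw change * -1) -3.42
```

apply_moves --targets '[[1,[0,3,0],-3.4],[1,[0,6,0],-3.4],[1,[0,6,0],-3.4]]'

```text
clock: 2.27
ee_pos: [0.4347, -0.0202, 0.2337]
tool_rot: [-0.605, -0.363, 0.366, 0.607]
force: [-1.2, 0.4, -0.9]
gripper_width: 0.0854
```

```bash
python3 -c "
from h import *
s,M=st()
im=manip.get_image('wrist');cv2.imwrite('pics/wrist4.png',im)
np.save('s4.npy',np.r_[s['ee_pos'],s['tool_rot']])
go([.4365,-.0217,.184],61.9)
"
```

```text
t 2.27 tcp [ 0.4347 -0.0202  0.2337] F [-1.2  0.4 -0.9] w 0.0854 yawx 62.07 tilt [-0.006  0.    -1.   ] q [-0.25  0.33  0.24  2.14 -0.12  0.69  1.16]
t 2.32 tcp [ 0.4353 -0.0206  0.2357] F [-0.1 -0.5  0.8] w 0.0856 yawx 62.01 tilt [-0.005 -0.    -1.   ] q [-0.25  0.33  0.25  2.13 -0.12  0.7   1.16]
shift cm [-0.03  5.17 -0.18]
twist (tool y down => world yaw change * -1) 0.11
```

View pics/wrist4.png

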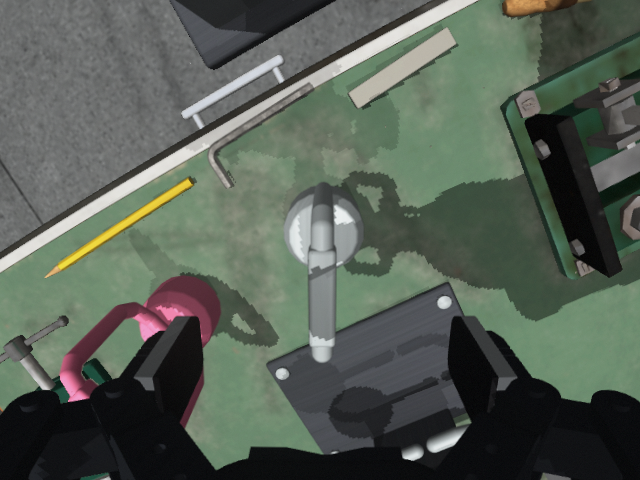

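apply_moves --targets '[[1,[0,3,0],0],[1,[0,5.1,-0.1],0],[1,[0,5.1,-0.1],0]]'

```text
clock: 2.57
ee_pos: [0.437, -0.0215, 0.185]
tool_rot: [-0.606, -0.363, 0.365, 0.607]
force: [-0.2, 0.4, 0.5]
gripper_width: 0.0854
```

```bash
python3 -c "
from h import *
s,M=st()
im=manip.get_image('wrist');cv2.imwrite('pics/wrist5.png',im)
go([.4365,-.0217,.184],61.9)
"
```

```text
t 2.57 tcp [ 0.437  -0.0215  0.185 ] F [-0.2  0.4  0.5] w 0.0854 yawx 61.96 tilt [-0.003  0.    -1.   ] q [-0.21  0.41  0.21  2.19 -0.16  0.55  1.2 ]
t 2.62 tcp [ 0.4373 -0.0218  0.1863] F [ 0.1 -0.7  1.5] w 0.0855 yawx 61.93 tilt [-0.002  0.    -1.   ] q [-0.21  0.41  0.22  2.19 -0.16  0.56  1.2 ]
shift cm [-0.03  0.23  0.08]
twist (tool y down => world yaw change * -1) 0.03
```

View pics/wrist5.png

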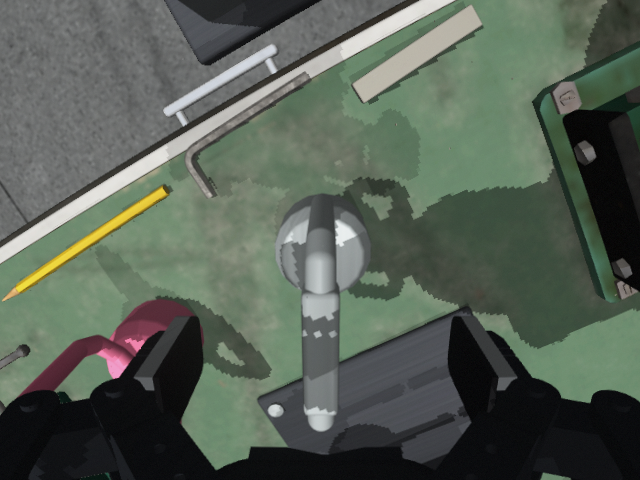

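```bash
python3 -c "
from h import *
s,M=st();c=cam('wrist',s)
print(proj(c,s['ee_pos']+M@[0,.048,0]))
print(proj(c,s['ee_pos']+M@[0,.048,0.023]),proj(c,s['ee_pos']+M@[0,.048,-0.023]))
"
```

```text
t 2.62 tcp [ 0.4373 -0.0218  0.1863] F [ 0.1 -0.7  1.5] w 0.0855 yawx 61.93 tilt [-0.002  0.    -1.   ] q [-0.21  0.41  0.22  2.19 -0.16  0.56  1.2 ]
[[322.65944392 361.0690987 ]]
[[322.57394493 295.28216662]] [[322.74470495 419.1479962 ]]
```

apply_moves --targets '[[0,[0,0.2,0],0],[0,[0,0.2,0],0],[0,[0,0.2,0],0],[0,[0,0.2,0],0],[0,[0,0.2,0],0]]'

```text
clock: 3.03
ee_pos: [0.4377, -0.0226, 0.1849]
tool_rot: [0.607, 0.364, -0.363, -0.606]
force: [-0.5, -0.2, 0.1]
gripper_width: 0.0252
```

apply_moves --targets '[[0,[0,0,0],0],[0,[0,0,0],0],[0,[0,0,0],0]]'

```text
clock: 3.28
ee_pos: [0.4375, -0.023, 0.1846]
tool_rot: [0.607, 0.364, -0.363, -0.606]
force: [-1.0, -2.4, 7.2]
gripper_width: 0.0107
```

```bash
python3 -c "
from h import *
st()"
```

```text
t 3.28 tcp [ 0.4375 -0.023   0.1846] F [-1.  -2.4  7.2] w 0.0107 yawx 61.85 tilt [ 0.001 -0.    -1.   ] q [-0.21  0.41  0.21  2.19 -0.16  0.55  1.21]
```

apply_moves --targets '[[0,[0,-1.5,0],0],[0,[0,-3,0],0],[0,[0,-3,0],0],[0,[0,-3,0],0]]'

```text
clock: 3.62
ee_pos: [0.4374, -0.0225, 0.2141]
tool_rot: [0.607, 0.364, -0.363, -0.606]
force: [0.1, 0.4, -6.3]
gripper_width: 0.0106
```

```bash
python3 -c "
from h import *
s,M=st()
im=manip.get_image('wrist');cv2.imwrite('pics/wrist6.png',im)
cv2.imwrite('pics/scene6.png',manip.get_image('scene')[150:390,150:470])
go([.526,-.038,.200],89.1)
"
```

```text
t 3.62 tcp [ 0.4374 -0.0225  0.2141] F [ 0.1  0.4 -6.3] w 0.0106 yawx 61.89 tilt [ 0.001  0.    -1.   ] q [-0.23  0.36  0.24  2.16 -0.14  0.63  1.19]
t 3.72 tcp [ 0.4369 -0.0225  0.2133] F [-0.3  0.2 -7.2] w 0.0111 yawx 61.89 tilt [-0.001 -0.    -1.   ] q [-0.23  0.37  0.24  2.16 -0.14  0.63  1.19]
shift cm [ 2.83  1.32 -8.59]
twist (tool y down => world yaw change * -1) -27.21
```

View pics/wrist6.png

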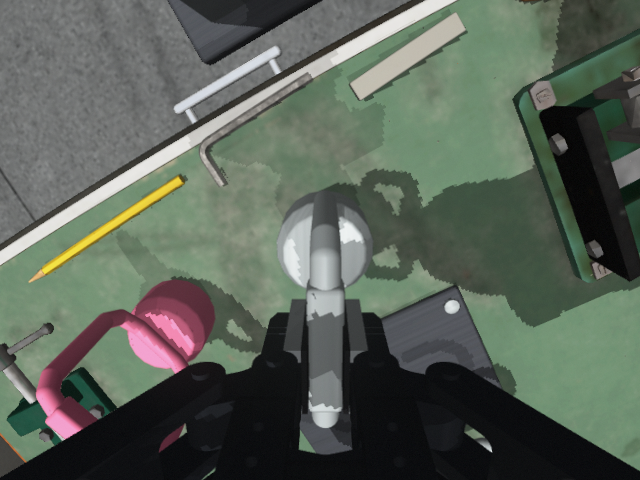

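View pics/scene6.png

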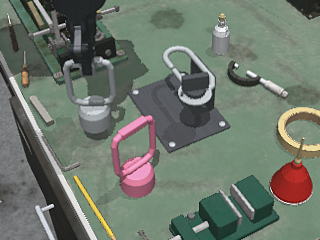

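apply_moves --targets '[[0,[1,0,-2.5],-7],[0,[1.5,0,-5],-14],[0,[2.2,0,-7],-21],[0,[2.8,0,-8.0],-27.2],[0,[2.8,0,-8.0],-27.2]]'

```text
clock: 4.13
ee_pos: [0.5237, -0.0358, 0.2129]
tool_rot: [0.503, 0.498, -0.497, -0.502]
force: [0.7, -0.1, -7.5]
gripper_width: 0.0111
```

```bash
cat > shot.py <<'E'
import sys
from h import *
n=sys.argv[1]
s,M=st()
a=manip.get_image('top')[170:310,230:370];b=manip.get_image('scene')[170:320,205:390]
cv2.imwrite('pics/t%s.png'%n,cv2.resize(a,None,fx=4.2,fy=4.2,interpolation=cv2.INTER_CUBIC))
cv2.imwrite('pics/s%s.png'%n,cv2.resize(b,None,fx=4,fy=4,interpolation=cv2.INTER_CUBIC))
if len(sys.argv)>2: cv2.imwrite('pics/w%s.png'%n,manip.get_image('wrist'))
st()
E
python3 shot.py 7 w
```

```text
t 4.13 tcp [ 0.5237 -0.0358  0.2129] F [ 0.7 -0.1 -7.5] w 0.0111 yawx 89.43 tilt [ 0.001  0.    -1.   ] q [-0.09  0.46  0.09  1.95 -0.06  0.73  1.6 ]
t 4.28 tcp [ 0.52   -0.0357  0.2129] F [-0.5 -0.  -6.6] w 0.0106 yawx 88.95 tilt [-0.003  0.    -1.   ] q [-0.09  0.46  0.1   1.96 -0.06  0.73  1.6 ]
```

View pics/s7.png

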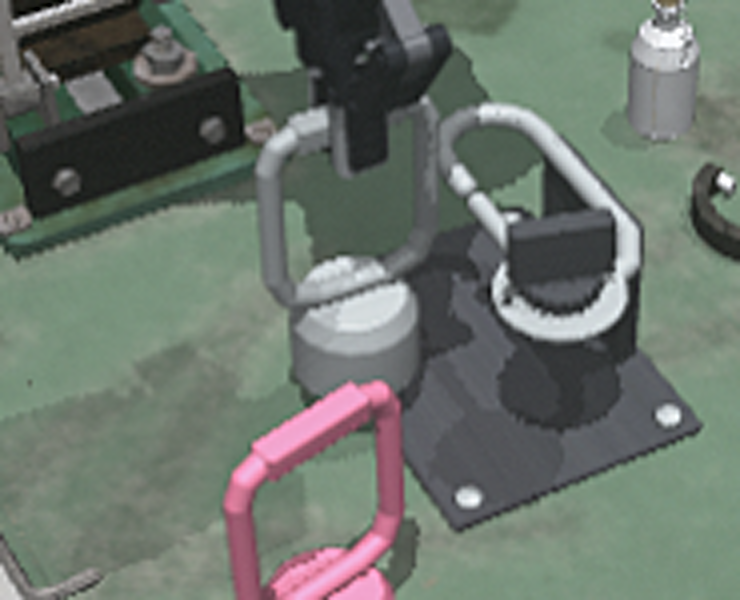

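View pics/t7.png

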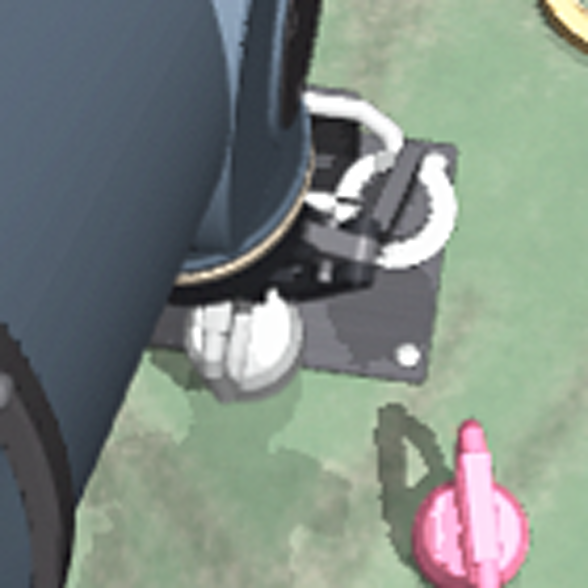

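View pics/w7.png

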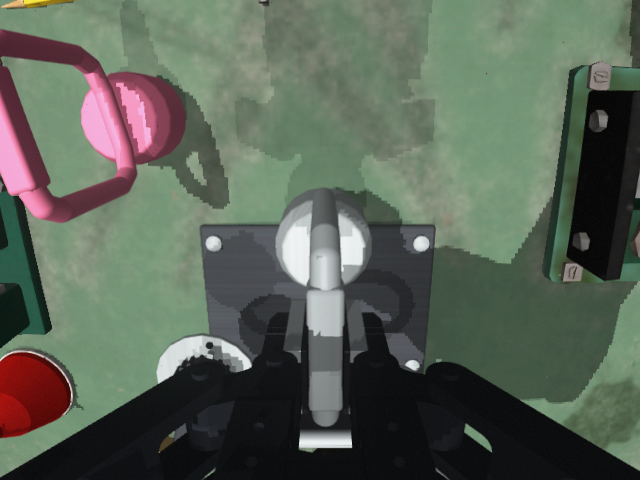

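```bash
python3 -c "
from h import *
s=dict(ee_pos=np.array([.5203,-.0357,.2129]),tool_rot=manip.observe()['tool_rot'])
c=cam('wrist',s)
FR=onz(c,(200.5,225.5),.006);FL=onz(c,(434.5,225.5),.006);print('FR',FR,'FL',FL,np.linalg.norm(FL-FR),np.degrees(np.arctan2(*(FL-FR)[[1,0]])))
print('bar far end top',onz(c,(325,408),.166),'near',onz(c,(325,289),.166))
t=cam('scene')
for n,p in dict(frontleg_s=(426/4+205-.4,205/4+170-.4)).items():
  print(n,onz(t,p,.1))
print('gap s',onz(t,(478/4+204.6-1,190/4+169.6),.087))
"
```

```text
FR [ 0.51849201 -0.11830681  0.006     ] FL [0.52127009 0.03884587 0.006     ] 0.15717722746399324 88.9872559636221
bar far end top [ 0.53799357 -0.03490179  0.166     ] near [ 0.49508346 -0.03414447  0.166     ]
frontleg_s [ 0.5535753  -0.03416112  0.1       ]
gap s [ 0.58210792 -0.02285763  0.087     ]
```

```bash
python3 -c "
from h import *
go([.5375,-.0389,.197],89)
go([.5695,-.0389,.197],89)
"
```

```text
t 4.28 tcp [ 0.52   -0.0357  0.2129] F [-0.5 -0.  -6.6] w 0.0106 yawx 88.95 tilt [-0.003  0.    -1.   ] q [-0.09  0.46  0.1   1.96 -0.06  0.73  1.6 ]
shift cm [-0.28  1.59 -1.77]
twist (tool y down => world yaw change * -1) -0.05
t 4.28 tcp [ 0.52   -0.0357  0.2129] F [-0.5 -0.  -6.6] w 0.0106 yawx 88.95 tilt [-0.003  0.    -1.   ] q [-0.09  0.46  0.1   1.96 -0.06  0.73  1.6 ]
shift cm [-0.23  1.58 -4.96]
twist (tool y down => world yaw change * -1) -0.05
```

apply_moves --targets '[[0,[-0.3,0.8,-0.5],0],[0,[-0.3,1.6,-1.2],0],[0,[-0.3,1.6,-1.7],0],[0,[-0.3,1.6,-1.7],0]]'

```text
clock: 4.62
ee_pos: [0.5391, -0.0387, 0.1973]
tool_rot: [-0.504, -0.496, 0.496, 0.504]
force: [-1.1, 1.3, -6.0]
gripper_width: 0.0106
```

```bash
python3 shot.py 8; python3 -c "
from h import *
go([.5695,-.0389,.197],89)
"
```

```text
t 4.62 tcp [ 0.5391 -0.0387  0.1973] F [-1.1  1.3 -6. ] w 0.0106 yawx 89.07 tilt [-0. -0. -1.] q [-0.08  0.5   0.09  1.93 -0.07  0.71  1.61]
t 4.72 tcp [ 0.5383 -0.0388  0.1979] F [-0.4  0.1 -7.3] w 0.0106 yawx 89.08 tilt [-0. -0. -1.] q [-0.08  0.5   0.09  1.93 -0.07  0.71  1.61]
t 4.72 tcp [ 0.5383 -0.0388  0.1979] F [-0.4  0.1 -7.3] w 0.0106 yawx 89.08 tilt [-0. -0. -1.] q [-0.08  0.5   0.09  1.93 -0.07  0.71  1.61]
shift cm [ 0.04  0.09 -3.12]
twist (tool y down => world yaw change * -1) 0.08
```

View pics/s8.png

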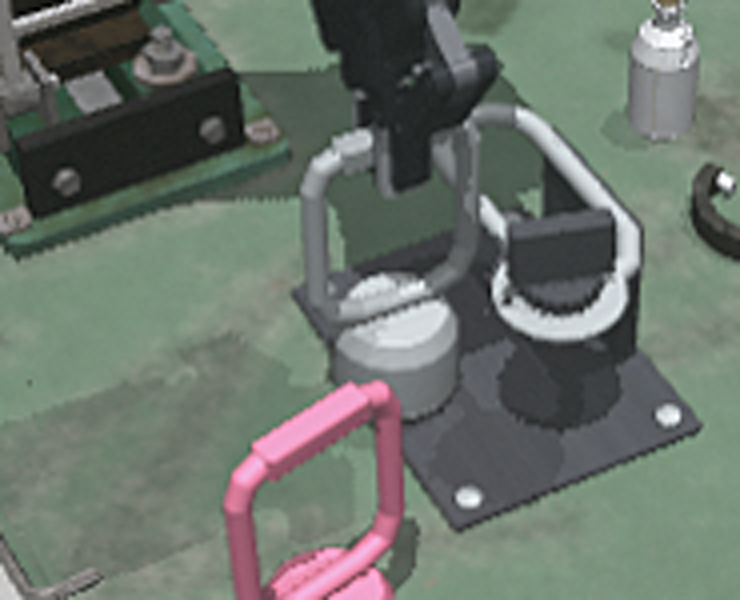

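apply_moves --targets '[[0,[0,0,-1.0],0],[0,[0,0,-2.0],0],[0,[0,0,-3.1],0],[0,[0,0,-3.1],0],[0,[0,0,-3.1],0]]'

```text
clock: 5.13
ee_pos: [0.5687, -0.0388, 0.198]
tool_rot: [-0.504, -0.496, 0.496, 0.504]
force: [-1.6, 1.9, -6.1]
gripper_width: 0.0111
```

```bash
python3 shot.py 9
```

```text
t 5.13 tcp [ 0.5687 -0.0388  0.198 ] F [-1.6  1.9 -6.1] w 0.0111 yawx 89.1 tilt [-0.001  0.001 -1.   ] q [-0.07  0.54  0.09  1.85 -0.07  0.75  1.61]
t 5.23 tcp [ 0.5681 -0.0389  0.198 ] F [-1.4  1.1 -8. ] w 0.0107 yawx 89.1 tilt [-0.001  0.001 -1.   ] q [-0.07  0.54  0.09  1.85 -0.07  0.75  1.61]
```

View pics/s9.png

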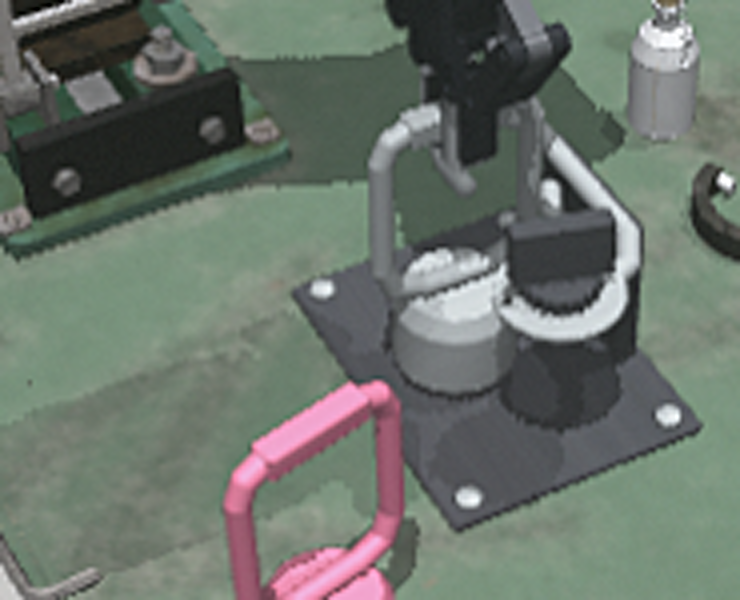

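apply_moves --targets '[[0,[0.3,0,-0.25],0],[0,[1.2,0,-0.25],0],[0,[2.2,0,-0.2],0],[0,[3.2,0,-0.2],0],[0,[3.8,0,-0.2],0]]'

```text
clock: 5.65
ee_pos: [0.5721, 0.0011, 0.1983]
tool_rot: [-0.503, -0.497, 0.496, 0.504]
force: [-0.2, 1.2, -7.6]
gripper_width: 0.0108
```

apply_moves --targets '[[0,[0,0,0],0],[0,[0,0,0],0]]'

```text
clock: 5.82
ee_pos: [0.5719, -0.0008, 0.1982]
tool_rot: [0.504, 0.496, -0.496, -0.504]
force: [-0.3, -1.0, -7.5]
gripper_width: 0.0107
```

```bash
python3 shot.py 10 w
```

```text
t 5.82 tcp [ 0.5719 -0.0008  0.1982] F [-0.3 -1.  -7.5] w 0.0107 yawx 89.16 tilt [ 0. -0. -1.] q [-0.14  0.54  0.09  1.85 -0.07  0.76  1.55]
t 5.97 tcp [ 0.5718 -0.0021  0.1982] F [-0.  -0.2 -6.6] w 0.0108 yawx 89.04 tilt [ 0.    -0.001 -1.   ] q [-0.14  0.54  0.1   1.85 -0.07  0.76  1.55]
```

View pics/s10.png

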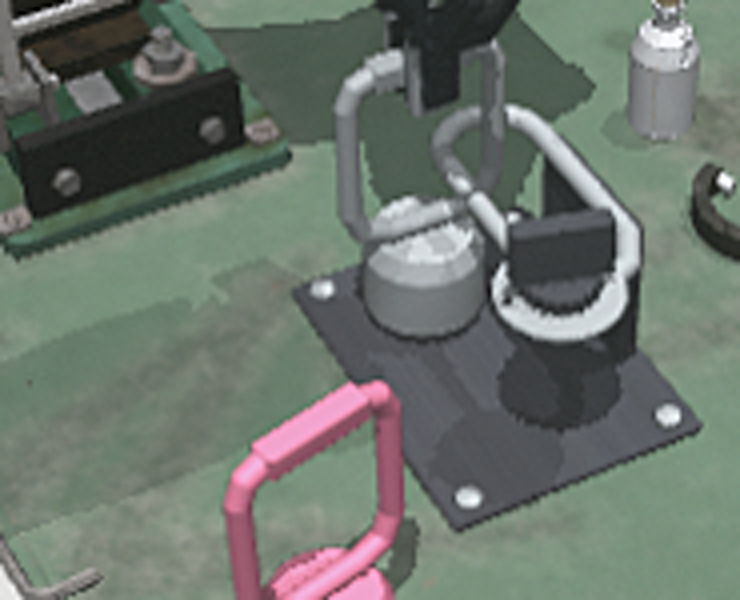

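View pics/w10.png

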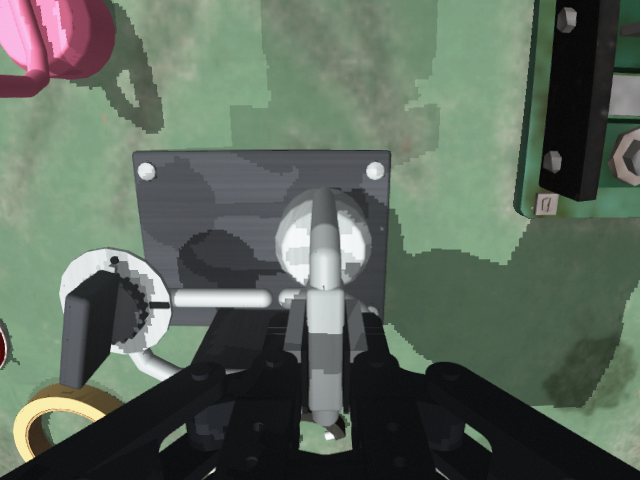

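apply_moves --targets '[[0,[0,0.3,0],0],[0,[0,0.6,0],0],[0,[0,0.7,0],0],[0,[0,0.7,0],0],[0,[0,0.7,0],0]]'

```text
clock: 6.38
ee_pos: [0.5718, -0.0017, 0.1912]
tool_rot: [0.504, 0.496, -0.496, -0.504]
force: [0.5, -1.5, -3.5]
gripper_width: 0.0108
```

```bash
python3 -c "
from h import *
st()"
```

```text
t 6.38 tcp [ 0.5718 -0.0017  0.1912] F [ 0.5 -1.5 -3.5] w 0.0108 yawx 89.06 tilt [ 0. -0. -1.] q [-0.14  0.55  0.09  1.86 -0.07  0.74  1.55]
```

apply_moves --targets '[[0.6,[0,0.05,0],0],[0.6,[0,0.05,0],0],[0.6,[0,0.05,0],0],[0.6,[0,0.05,0],0],[0.6,[0,0.05,0],0]]'

```text
clock: 6.8
ee_pos: [0.5719, -0.0014, 0.1908]
tool_rot: [0.504, 0.496, -0.496, -0.504]
force: [0.2, 0.1, -0.2]
gripper_width: 0.0515
```

apply_moves --targets '[[0.6,[0,-2,0],0],[0.6,[0,-5,0],0],[0.6,[0,-8,0],0],[0.6,[0,-8,0],0],[0.6,[0,-8,0],0]]'

```text
clock: 7.22
ee_pos: [0.5726, -0.0014, 0.2724]
tool_rot: [0.505, 0.497, -0.495, -0.503]
force: [-0.4, -0.3, -1.0]
gripper_width: 0.0513
```

```bash
python3 shot.py 11 w
```

```text
t 7.22 tcp [ 0.5726 -0.0014  0.2724] F [-0.4 -0.3 -1. ] w 0.0513 yawx 89.08 tilt [ 0.004  0.    -1.   ] q [-0.15  0.45  0.11  1.76 -0.06  0.92  1.54]
t 7.37 tcp [ 0.5713 -0.0014  0.2697] F [ 0.6 -0.4 -0.9] w 0.0511 yawx 89.09 tilt [-0.002 -0.    -1.   ] q [-0.15  0.46  0.11  1.77 -0.06  0.92  1.54]
```

View pics/s11.png

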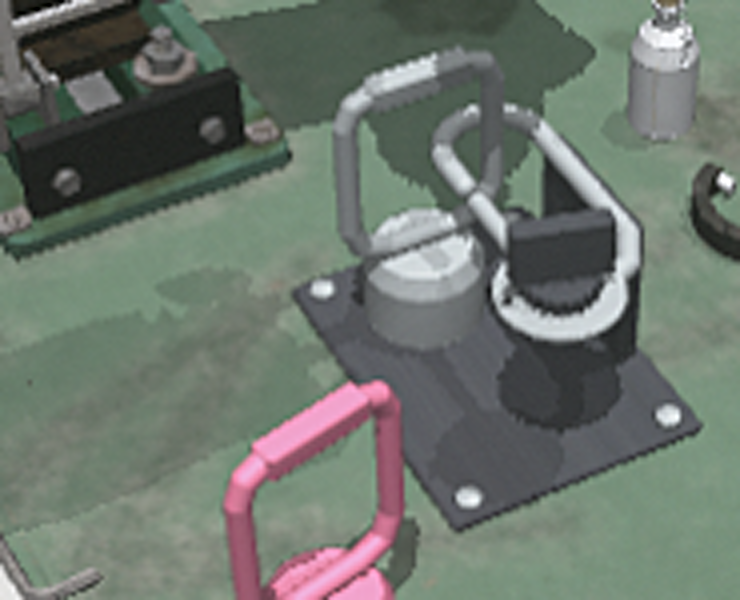

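View pics/w11.png

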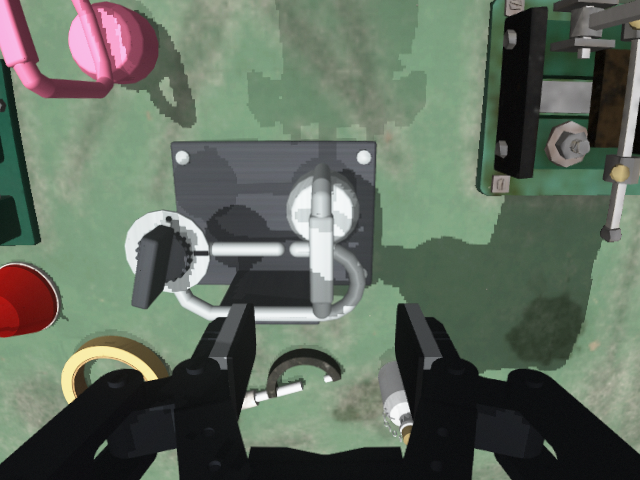

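```bash
python3 -c "
from h import *
s,M=st()
im=manip.get_image('wrist')
np.save('s12.npy',np.r_[s['ee_pos'],s['tool_rot']])
a=im[190:330,100:300]
cv2.imwrite('pics/w12c.png',cv2.resize(a,None,fx=4,fy=4,interpolation=cv2.INTER_CUBIC))
st()
"
```

```text
t 7.37 tcp [ 0.5713 -0.0014  0.2697] F [ 0.6 -0.4 -0.9] w 0.0511 yawx 89.09 tilt [-0.002 -0.    -1.   ] q [-0.15  0.46  0.11  1.77 -0.06  0.92  1.54]
t 7.42 tcp [ 0.5712 -0.0014  0.2696] F [-0.7  0.4 -0.4] w 0.0515 yawx 89.09 tilt [-0.002 -0.    -1.   ] q [-0.15  0.46  0.11  1.77 -0.06  0.92  1.54]
```

View pics/w12c.png

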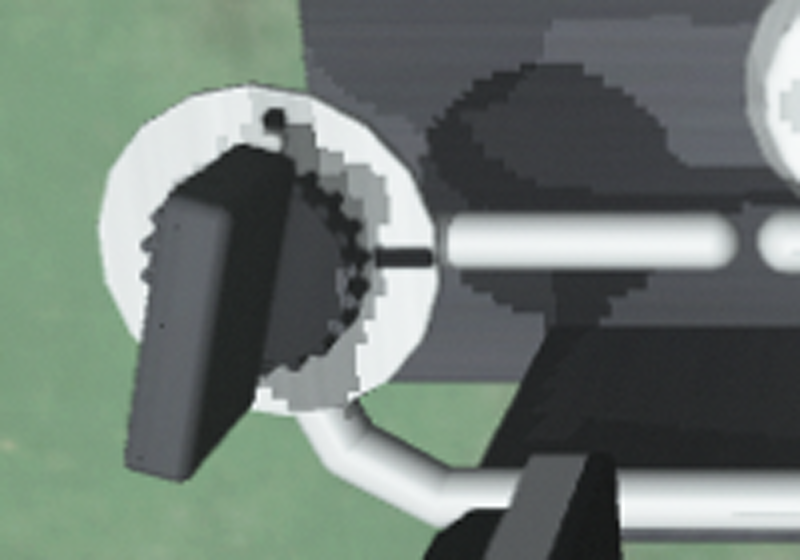

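View pics/t11.png

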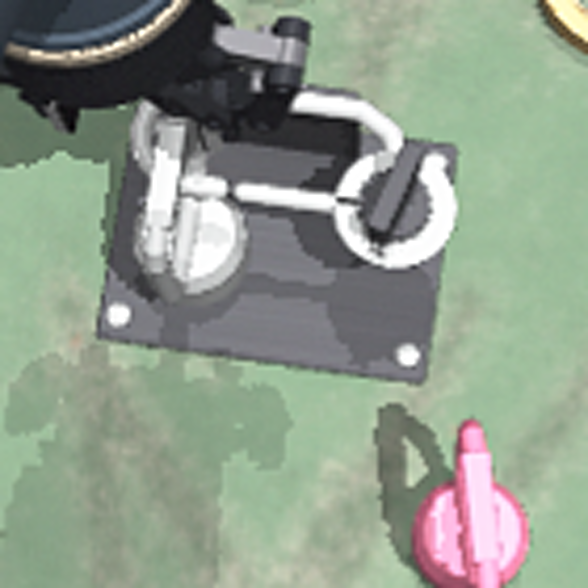

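```bash
python3 -c "
from h import *
a=np.load('s12.npy');s={'ee_pos':a[:3],'tool_rot':a[3:]};c=cam('wrist',s)
f=lambda x,y:(x/4+100-.4,y/4+190-.4)
A=onz(c,f(201,200),.13);B=onz(c,f(154,474),.13)
print(A,B,(A+B)/2,np.linalg.norm(A-B),np.degrees(np.arctan2(*(B-A)[[1,0]])))
print('flange z.09',onz(c,f(268,247),.09))
A,B=onz(c,f(450,240),.0895),onz(c,f(720,242),.0895);print('gate',A,B,np.degrees(np.arctan2(*(B-A)[[1,0]])))
go([.579,-.098,.26],76)
"
```

```text
[ 0.55866369 -0.09096528  0.13      ] [ 0.59792038 -0.10334661  0.13      ] [ 0.57829203 -0.09715594  0.13      ] 0.04116290667925166 -17.504972959668894
flange z.09 [ 0.57880459 -0.09882111  0.09      ]
gate [ 0.57821504 -0.07015169  0.0895    ] [ 0.57913285 -0.02833699  0.0895    ] 88.74258716938992
t 7.42 tcp [ 0.5712 -0.0014  0.2696] F [-0.7  0.4 -0.4] w 0.0515 yawx 89.09 tilt [-0.002 -0.    -1.   ] q [-0.15  0.46  0.11  1.77 -0.06  0.92  1.54]
shift cm [-9.65  0.96 -0.93]
twist (tool y down => world yaw change * -1) 13.09
```

apply_moves --targets '[[0.6,[-3,0,-0.3],5],[0.6,[-6,0,-0.6],11],[0.6,[-9.7,0,-0.9],15],[0.6,[-9.7,0,-0.9],15],[0.6,[-9.7,0,-0.9],15]]'

```text
clock: 7.83
ee_pos: [0.5786, -0.1012, 0.2696]
tool_rot: [-0.565, -0.424, 0.426, 0.565]
force: [-0.3, 1.1, 0.0]
gripper_width: 0.0512
```

```bash
python3 -c "
from h import *
s,M=st()
im=manip.get_image('wrist');cv2.imwrite('pics/w13.png',im)
c=cam('wrist',s)
print(proj(c,s['ee_pos']+M@[0,s['ee_pos'][2]-.13,0]))
go([.579,-.0985,.177],74)
"
```

```text
t 7.83 tcp [ 0.5786 -0.1012  0.2696] F [-0.3  1.1  0. ] w 0.0512 yawx 73.83 tilt [-0.002 -0.001 -1.   ] q [-0.03  0.48  0.19  1.73 -0.11  0.94  1.49]
[[323.28175985 260.47721755]]
t 7.88 tcp [ 0.5788 -0.0991  0.2696] F [-0.4 -0.6 -1. ] w 0.0509 yawx 74.02 tilt [-0.002  0.    -1.   ] q [-0.03  0.48  0.19  1.73 -0.11  0.94  1.49]
shift cm [ 0.07  9.26 -0.02]
twist (tool y down => world yaw change * -1) 0.02
```

View pics/w13.png

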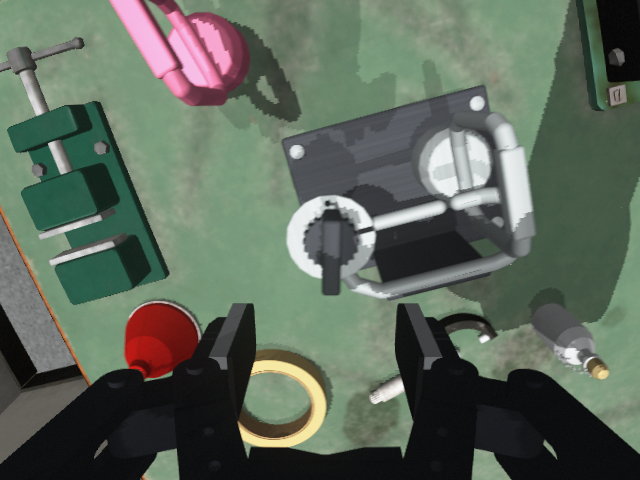

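apply_moves --targets '[[0.6,[0.05,4,0],0],[0.6,[0.05,6.5,0],0],[0.6,[0.05,6.5,0],0],[0.6,[0.05,6.5,0],0]]'

```text
clock: 8.22
ee_pos: [0.5788, -0.0968, 0.2046]
tool_rot: [-0.563, -0.426, 0.427, 0.565]
force: [0.1, 0.1, 0.7]
gripper_width: 0.0511
```

```bash
python3 -c "
from h import *
s,M=st()
im=manip.get_image('wrist');cv2.imwrite('pics/w14.png',im)
c=cam('wrist',s)
print(proj(c,s['ee_pos']+M@[0,s['ee_pos'][2]-.13,0]))
go([.579,-.0978,.177],74)
"
```

```text
t 8.22 tcp [ 0.5788 -0.0968  0.2046] F [0.1 0.1 0.7] w 0.0511 yawx 74.19 tilt [-0.003  0.001 -1.   ] q [-0.02  0.56  0.17  1.8  -0.13  0.8   1.5 ]
[[322.54628908 320.57575583]]
t 8.27 tcp [ 0.5796 -0.0973  0.206 ] F [0.5 0.  0.9] w 0.051 yawx 74.16 tilt [-0.001  0.    -1.   ] q [-0.02  0.56  0.17  1.8  -0.13  0.8   1.5 ]
shift cm [-0.07  2.9   0.04]
twist (tool y down => world yaw change * -1) 0.16
```

View pics/w14.png

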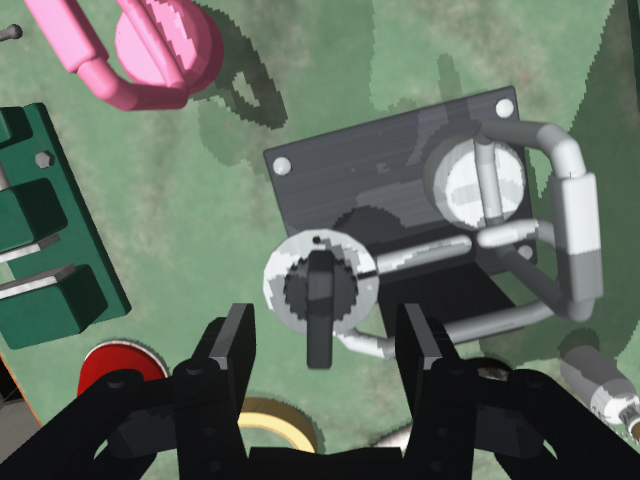

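apply_moves --targets '[[0.6,[-0.06,1.5,0],0],[0.6,[-0.06,2.9,0],0],[0.6,[-0.06,2.9,0],0],[0.4,[-0.06,2.9,0],0],[0.3,[-0.06,2.9,0],0]]'

```text
clock: 8.68
ee_pos: [0.58, -0.0986, 0.1783]
tool_rot: [0.565, 0.427, -0.425, -0.564]
force: [0.7, -0.0, 0.1]
gripper_width: 0.0279
```

```bash
python3 shot.py 15 w
```

```text
t 8.68 tcp [ 0.58   -0.0986  0.1783] F [ 0.7 -0.   0.1] w 0.0279 yawx 74.09 tilt [ 0.002 -0.    -1.   ] q [-0.01  0.59  0.16  1.83 -0.13  0.73  1.51]
t 8.83 tcp [ 0.5797 -0.0987  0.1778] F [ 0.3 -0.2 -0.8] w 0.0261 yawx 74.09 tilt [ 0.002 -0.    -1.   ] q [-0.01  0.59  0.16  1.83 -0.13  0.73  1.51]
```

View pics/s15.png

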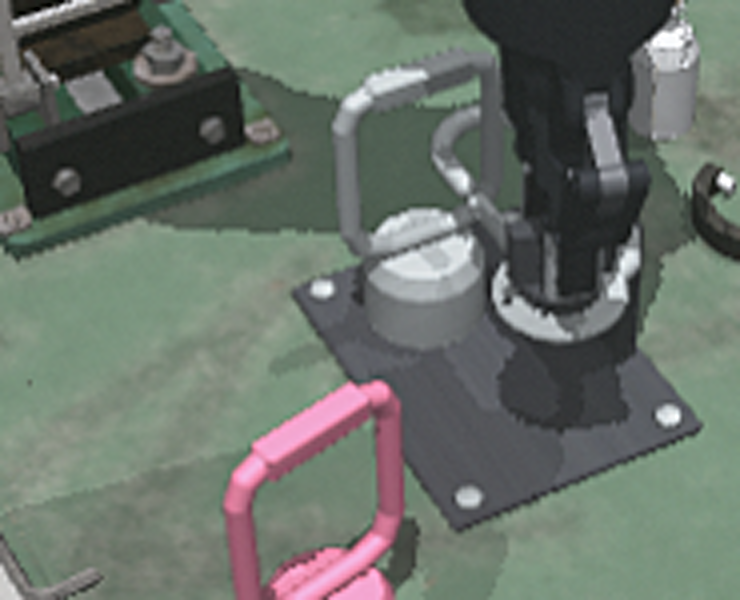

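View pics/w15.png

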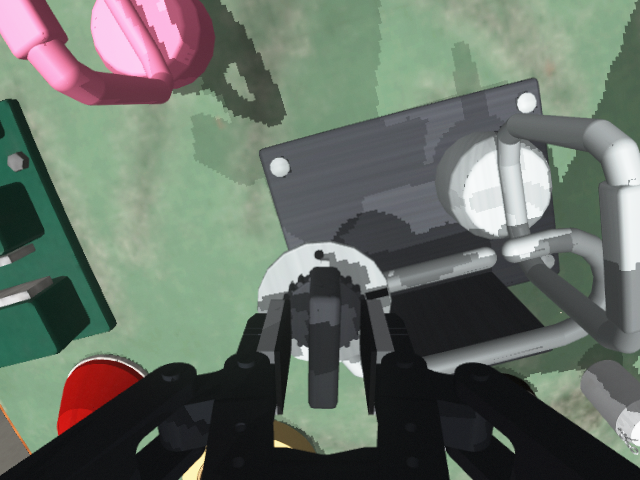

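apply_moves --targets '[[0,[0,0,0],0],[0,[0,0,0],0],[0,[0,0,0],0],[0,[0,0,0],0]]'

```text
clock: 9.17
ee_pos: [0.5794, -0.099, 0.1775]
tool_rot: [0.565, 0.426, -0.426, -0.564]
force: [-1.5, -1.2, 5.3]
gripper_width: 0.009
```

```bash
python3 -c "
from h import *
s,M=st();print(s['ft_torque'])"
```

```text
t 9.17 tcp [ 0.5794 -0.099   0.1775] F [-1.5 -1.2  5.3] w 0.009 yawx 74.06 tilt [ 0.001 -0.    -1.   ] q [-0.01  0.59  0.16  1.83 -0.13  0.73  1.51]
[-0.08481557  0.28412634  0.02518924]
```

apply_moves --targets '[[0,[0,0,0],6],[0,[0,0,0],12],[0,[0,0,0],18],[0,[0,0,0],24],[0,[0,0,0],30]]'

```text
clock: 9.58
ee_pos: [0.5795, -0.0989, 0.1775]
tool_rot: [0.656, 0.264, -0.263, -0.656]
force: [-1.0, -0.8, 5.2]
gripper_width: 0.0091
```

```bash
python3 -c "
from h import *
s,M=st();print(s['ft_torque'])"
```

```text
t 9.58 tcp [ 0.5795 -0.0989  0.1775] F [-1.  -0.8  5.2] w 0.0091 yawx 43.78 tilt [ 0.001 -0.    -1.   ] q [-0.11  0.61  0.32  1.83 -0.27  0.74  1.11]
[-0.00783306  0.18028919  0.06054885]
```

apply_moves --targets '[[0,[0,0,0],6],[0,[0,0,0],12],[0,[0,0,0],18],[0,[0,0,0],24],[0,[0,0,0],30]]'

```text
clock: 10.0
ee_pos: [0.5796, -0.0989, 0.1775]
tool_rot: [0.702, 0.085, -0.084, -0.702]
force: [-0.2, -0.3, 4.6]
gripper_width: 0.0088
```

apply_moves --targets '[[0,[0,0,0],6],[0,[0,0,0],10],[0,[0,0,0],13],[0,[0,0,0],15],[0,[0,0,0],15]]'

```text
clock: 10.42
ee_pos: [0.5797, -0.0988, 0.1775]
tool_rot: [0.707, -0.006, 0.007, -0.707]
force: [0.1, -0.1, 6.7]
gripper_width: 0.0087
```

```bash
python3 -c "
from h import *
s,M=st();print(s['ft_torque'])"; python3 shot.py 16 w
```

```text
t 10.42 tcp [ 0.5797 -0.0988  0.1775] F [ 0.1 -0.1  6.7] w 0.0087 yawx -1.04 tilt [ 0.002 -0.    -1.   ] q [-0.25  0.65  0.55  1.84 -0.46  0.78  0.52]
[-0.07522153  0.10332636 -0.00391385]
t 10.42 tcp [ 0.5797 -0.0988  0.1775] F [ 0.1 -0.1  6.7] w 0.0087 yawx -1.04 tilt [ 0.002 -0.    -1.   ] q [-0.25  0.65  0.55  1.84 -0.46  0.78  0.52]
t 10.57 tcp [ 0.5797 -0.0989  0.1775] F [-0.6 -0.2  4.8] w 0.0087 yawx -0.92 tilt [ 0.002 -0.    -1.   ] q [-0.25  0.65  0.55  1.84 -0.46  0.78  0.53]
```

View pics/w16.png

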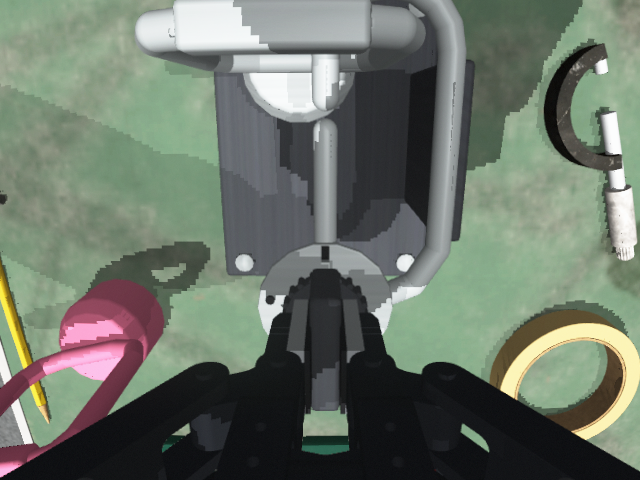

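apply_moves --targets '[[0,[0,0,0],2],[0,[0,0,0],3],[0,[0,0,0],3]]'

```text
clock: 10.82
ee_pos: [0.5797, -0.0988, 0.1775]
tool_rot: [0.707, -0.023, 0.024, -0.707]
force: [-0.6, -0.4, 5.8]
gripper_width: 0.0091
```

```bash
python3 -c "
from h import *
s,M=st();print(s['ft_torque'])"
```

```text
t 10.82 tcp [ 0.5797 -0.0988  0.1775] F [-0.6 -0.4  5.8] w 0.0091 yawx -3.87 tilt [ 0.001 -0.001 -1.   ] q [-0.26  0.66  0.56  1.84 -0.48  0.78  0.49]
[-0.16480716  0.19297455  1.06125881]
```

Torque rose to 1.06 N m: the collar is at its stop. Release and rise.

apply_moves --targets '[[0.2,[0,0,0],-2],[0.5,[0,0,0],-2],[0.5,[0,0,0],-2],[0.5,[0,0,0],-2],[0.5,[0,0,0],-2]]'

```text
clock: 11.23
ee_pos: [0.5792, -0.0987, 0.1766]
tool_rot: [-0.707, 0.012, -0.012, 0.707]
force: [0.2, -0.2, -0.4]
gripper_width: 0.0426
```

apply_moves --targets '[[0.5,[0,-2,0],0],[0.5,[0,-5,0],0],[0.5,[0,-9,0],0],[0.5,[0,-10,0],0],[0.5,[0,-10,0],0]]'

```text
clock: 11.65
ee_pos: [0.5805, -0.0994, 0.2801]
tool_rot: [0.707, -0.01, 0.014, -0.707]
force: [-0.2, -0.6, -0.4]
gripper_width: 0.0429
```

apply_moves --targets '[[0.5,[-4,0,0],0],[0.5,[-8,0,0],0],[0.5,[-8,0,0],0],[0.5,[-8,0,0],0]]'

```text
clock: 11.98
ee_pos: [0.4968, -0.0957, 0.276]
tool_rot: [-0.706, 0.013, -0.012, 0.708]
force: [0.9, -0.2, 0.5]
gripper_width: 0.0429
```

```bash
python3 shot.py 17 w
```

```text
t 11.98 tcp [ 0.4968 -0.0957  0.276 ] F [ 0.9 -0.2  0.5] w 0.0429 yawx -2.0 tilt [-0.002  0.002 -1.   ] q [-0.36  0.43  0.67  1.93 -0.34  0.9   0.44]
t 12.13 tcp [ 0.5003 -0.0958  0.2765] F [ 1.2  0.6 -0.2] w 0.043 yawx -1.89 tilt [ 0.001 -0.    -1.   ] q [-0.36  0.43  0.66  1.92 -0.34  0.9   0.44]
```

View pics/w17.png

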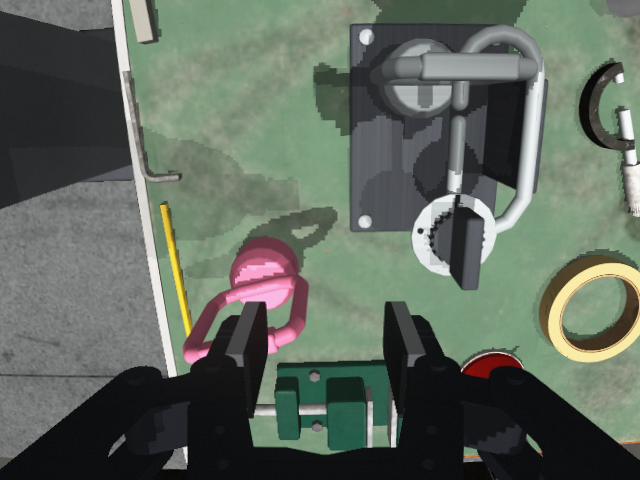

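View pics/s17.png

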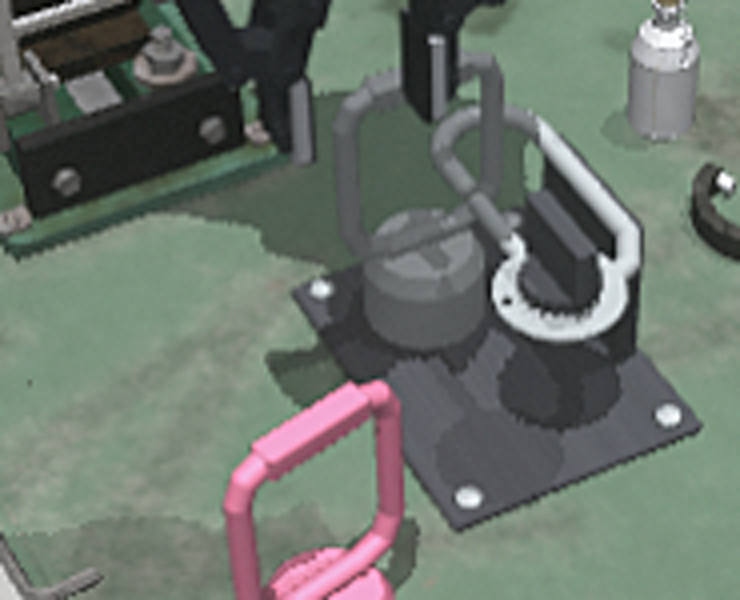

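View pics/t17.png

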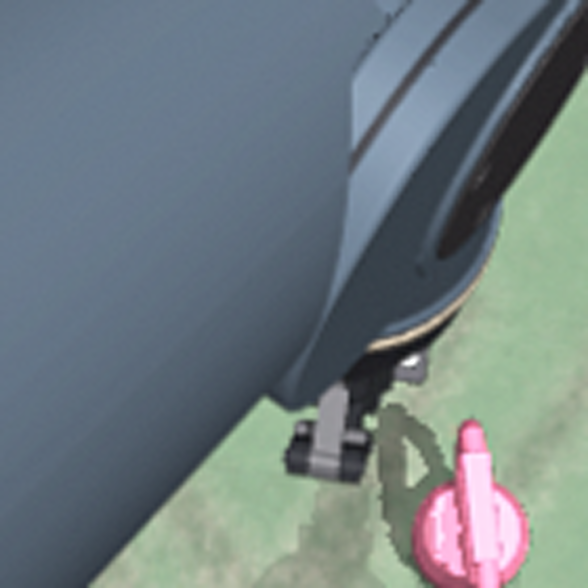

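```bash
python3 -c "
from h import *
st();print(manip.job_done())"
```

```text
t 12.13 tcp [ 0.5003 -0.0958  0.2765] F [ 1.2  0.6 -0.2] w 0.043 yawx -1.89 tilt [ 0.001 -0.    -1.   ] q [-0.36  0.43  0.66  1.92 -0.34  0.9   0.44]
the job is handed in; nothing more can be done
None
```

The weight is clipped into the hook, standing on the base plate, and the collar is locked. I handed the job in at about 12 s; the interface gave no verdict.

**What I did:** I gripped the grey weight (not the pink one) by its top bar and turned it about 27° to line up with the bracket. I pushed its front leg in on the gate, slid it sideways into the bow and lowered the weight onto the plate. I then pinched the thumb wing and turned it about 75° clockwise, until the wrist torque rose to 1.06 N m at the stop.

**Last checks:**
- **Weight:** the final scene and wrist pictures show the leg inside the bow and the weight upright on the plate. I did not measure its tilt or height again after letting go.
- **Gate and collar:** the gate lies straight with the nose, and the wing is in line with the gate on the bar mark.
- **Oil can:** its foot was in its usual place at the edge of the last wrist picture, but the fingers hid the rest. The arm did not go near it.
- **Gripper:** it is clear of everything, with wrist force around 1 N.

**Disagreements:**
- The wrist and fixed cameras differed by 3–4 mm on the bracket's y position, so I used a value in between, and that worked.
- While swinging across at speed the wrist read about 28 N for a moment. It was gone in the next reading and nothing had moved, so I took it as inertia.
- The top camera was blocked by the arm in the last picture.

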